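Shim the rocking microscope

TASK

The microscope rocks because one of its front feet, the one below the yellow dot, is too short. With your fingertips push the orange wedge along the bench, thin edge first, under that foot until the microscope stands level and can no longer rock, then stop (do not ram it) and take the hand away. Only push the wedge, never lift it, do not touch the microscope, and leave the bottle, jar, dish and brush where they are.

Things in the scene. Friction and masses are not known exactly. Their poses are not given: they have to be found in the camera images.
- microscope: Microscope, 385 mm tall; grey base 260 (x) by 220 (y) mm, its underside 22, top 62 mm above the bench when level. Origin: on the bench below the base's centre; x points from the base's front edge (nearer the robot) to the column, y to its left. It cannot slide, only rock about the line through its sound feet at (-102, -82) and (102, 82) mm. Head from 110 mm before the origin backwards, 120 mm up.
- short_foot (a point): Lowest point of the short front foot, at (-102, 82) mm in the microscope's frame: a dome of 28 mm radius, 28 mm in from the base's front and left edges. It is on the bench while the microscope leans, pressing with some 2 to 7 N, and 9 mm above it at level. A yellow dot 18 mm wide marks it on top of the base, at (-112, 92) mm.
- lean (a joint): Rocking angle about the line through the two sound feet: -0.068 = leaning down on the short foot (the start); it grows as the wedge raises that foot (0.0078 per mm of foot height); 0 = level, the opposite rear foot down too and the play gone. There the wedge jams and the push needed climbs steeply, past 15 N within 3 mm.
- wedge: Loose orange wedge, 110 (x) by 44 mm, 0.12 kg. Origin: centre of its underside; x points to the thin edge (1 mm, at +55); the upright heel, 26.5 mm high, is at -55, near three black ridges. It starts before the short foot, pointing roughly at it, thin edge 45 to 85 mm short. At level the foot is 31 mm behind the thin edge (wedge origin 24 mm before the foot). Pushing takes 1 to 12 N; it stays put.
- bottle: Amber bottle with white cap, 44 mm wide, 90 mm tall, to the right of the wedge; origin at the centre of its underside. Leave alone.
- jar: Small clear jar with red lid, 40 mm wide, 50 mm tall, to the left of the wedge; origin at the centre of its underside. Leave alone.
- dish: Shallow glass dish, 90 mm wide, 16 mm tall, to the left of the wedge; origin at the centre of its underside. Leave alone.
- brush: Cleaning brush, 150 mm long, lying on the bench to the right of the wedge. Leave alone.
Things that resemble listed ones, but are neither listed nor needed, are in the scene too. What is meant by the wedge is not blue, green or turquoise, and is the larger of those in its own colour.

How it is judged:
By the outcome, as a careful person would: the job done as asked, in the order asked, and still so for the second after the job is handed in, with the robot touching nothing.
It also fails if it takes over 53 s, if anything falls off the work surface, if the arm or the gripper's body presses on something with over 40 N, if the wrist force passes 120 N, or if a joint passes its speed limit or range.

ROBOT

A 6-joint arm with a two-finger parallel gripper is mounted at the origin on the work surface. World frame = base frame: x ahead of the robot, y to its left, z up, the work surface at z = 0. Lengths are in m, angles in degrees, forces in N, time in s.
With the tool pointing down it reaches from about 0.35 to 0.875 m from the base axis. Payload 4.2 kg.
Tool frame: the origin (TCP) lies at the very end of the fingers, on their centre line; the grasp point (between the pads) lies 19 mm behind it (tcp_to_grasp is the z of the grasp point in the tool frame, in m); z points along the fingers, y is the direction in which the jaws open and shut (so a half turn about z gives the same grasp; the last joint's range is limited). The gripper opens to 87 mm and grips with 3 to 60 N. Pads are 19 mm wide; open, the fingers measure 117 mm over their backs; the gripper's body (75 mm by 190 mm) begins 51 mm behind the grasp point.
Start: joints at [-51.475, 22.042, 0.453, 0, -68.411, -14.817], TCP at [0.251, -0.572, 0.223] pointing down, gripper open.
Joint ranges: [-179.83, 179.83], [-69.29, 118.12], [-61.27, 80.66], [-181.25, 117.63], [-171.15, -9.14], [-177.46, 177.46]. Speed limits (degrees/s): [159.86, 159.86, 180, 180, 180, 180].

INTERFACE

Orientations are given as a 3x3 rotation matrix whose columns are the frame's x, y, z axes.
In Python, from station import sense, capture, camera_params, finish_job, tcp_to_grasp gives the robot as it stands.
- The arm moves only by the shell command python3 -m inch 'ROWS'. ROWS is JSON, a list of rows, each an object of numbers: "jaw": the closure in counts, from 0 (fully open) to 255 (shut); "x", "y", "z": the shift along the world's x, y, z normalised to -1 to 1, where 1 is 0.06 m; "ax", "ay", "az": the turn, a rotation vector about the world's x, y, z normalised to -1 to 1, where 1 is 10 degrees. A call has 1 to 12 rows; each row shifts and turns the pose as measured when the row begins; what a row does not reach is not made up. A row lasts 1/8 s, in which the tool goes at most 62.5 mm and 10.7 degrees, less where a joint would pass 70% of its speed; a pose out of reach is approached as far as the arm can. A call with a number of a shift or a turn outside -1 to 1 is refused whole. A call with a gripper value outside its range is refused whole. The fingers move at their own pace and stop on an object; the grip force is fixed at half the most. Time passes only in rows, so rows that do not move let the fingers close. It gives the time, the measured TCP pose, the force and the opening at its end, in the units of the state.
- sense(): the state, without advancing time (a new reading comes with each control period).
- capture(name): name is "side" or "top"; returns the picture (384x512x3 uint8, red, green, blue); there is no depth.
- camera_params(name): a dict with "vfov" (degrees; the focal length in pixels is half the picture's height over the tangent of half this angle, whatever the lens; pixels are square), "cx", "cy" (the principal point, pixels), "D" ([k1, k2, p1, p2, k3] as OpenCV has them; the pictures are not rectified), "R" (3x3) and "t" (3): a world point X has camera coordinates R X + t. Camera axes: x right, y down, z forward; pixel columns grow to the right and rows downward; lengths in m; the calibration is good to about 2 mm. A picture is of the moment at which its call begins. camera_params takes no time and is no camera call.
- finish_job(): hands the job in, once; it reports no verdict.
The state is a dict: "time_s": time; "joints": joint angles; "joint_velocities": joint speeds; "effort": joint torques, N m; "tcp_pos": TCP position; "ee_rot": TCP orientation; "wrist_force": force on the tool from outside, world axes, zero at the start; "moment": the same for the moment, N m; "gripper_width": opening from 0.0 (shut) to 1.0 (fully open).
Only numpy, scipy, OpenCV 4.12 (cv2) and the standard library are available. Lean on these libraries where they do the work, as an engineer would, in place of code of your own. Each camera call takes 0.05 s, during which the arm holds its last target.

## Working session

There is one attempt and no reset: what is moved stays moved. The work goes in short steps, Python scripts to look and compute and a shell command to move; the robot and the scene stay as the last step left them, time stands still between calls to the robot, and variables do not carry over. Pictures are saved under pics/ and viewed, and the job is handed in when it is done.

```bash
mkdir -p pics; ls
python3 - <<'E'
from station import *
import cv2
s=sense(); print(s['time_s'],s['tcp_pos'],s['ee_rot'],s['gripper_width'],tcp_to_grasp)
for n in('side','top'):
    im=capture(n); cv2.imwrite(f'pics/{n}0.png',im[:,:,::-1]); print(n,camera_params(n))
E
```

```text
pics
0.0 [ 0.25105525 -0.57169845  0.22146888] [[-9.15696186e-01 -4.01870107e-01 -9.55081536e-04]
 [-4.01871232e-01  9.15694109e-01  1.95260213e-03]
 [ 8.98701097e-05  2.17181012e-03 -9.99997638e-01]] 1.0010674100483985 -0.0187
side {'vfov': 56.01316651559002, 'cx': 254.0772320323623, 'cy': 192.52425231188604, 'D': array([0.01438935, 0.        , 0.        , 0.        , 0.        ]), 'R': array([[-7.86679831e-01, -6.17361021e-01,  4.62080589e-04],
       [-4.65333889e-01,  5.92465193e-01, -6.57608825e-01],
       [ 4.05708289e-01, -5.17542621e-01, -7.53359422e-01]]), 't': array([0.43604037, 0.30267182, 0.63700287])}
top {'vfov': 55.40881454906581, 'cx': 253.61564247778634, 'cy': 190.57469654955565, 'D': array([0.0328952, 0.       , 0.       , 0.       , 0.       ]), 'R': array([[ 0.00773723, -0.99984787,  0.01563255],
       [-0.99807079, -0.00868465, -0.06147585],
       [ 0.06160226, -0.01512673, -0.99798614]]), 't': array([-0.02622608,  0.58739447,  0.98695747])}
```

View pics/side0.png

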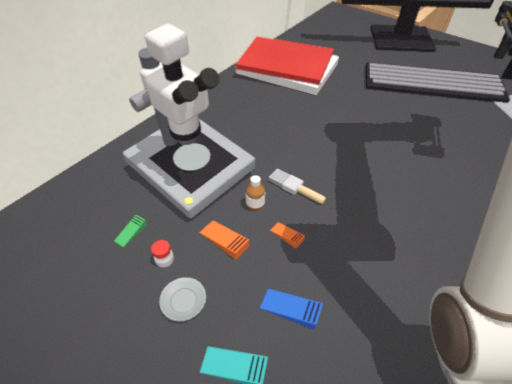

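View pics/top0.png

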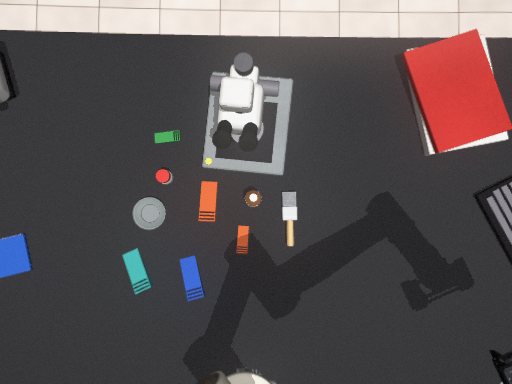

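```bash
cat > h.py <<'E'
import numpy as np,cv2
from station import *
def KD(n):
    p=camera_params(n); f=192/np.tan(np.radians(p['vfov']/2))
    return np.array([[f,0,p['cx']],[0,f,p['cy']],[0,0,1]]),p
def ray(n,uv,z):
    K,p=KD(n); u=cv2.undistortPoints(np.array(uv,float).reshape(-1,1,2),K,p['D']).reshape(-1,2)
    d=np.c_[u,np.ones(len(u))]@p['R']; c=-p['R'].T@p['t']
    return c+d*((np.broadcast_to(z,len(u))-c[2])/d[:,2])[:,None]
def proj(n,X):
    K,p=KD(n); return cv2.projectPoints(np.array(X,float).reshape(-1,3),cv2.Rodrigues(p['R'])[0],p['t'],K,p['D'])[0].reshape(-1,2)
def mask(im,lo,hi):
    return cv2.inRange(cv2.cvtColor(im,cv2.COLOR_RGB2HSV),lo,hi)
def blobs(m,amin=15):
    cs,_=cv2.findContours(m,cv2.RETR_EXTERNAL,cv2.CHAIN_APPROX_NONE)
    return sorted([c for c in cs if cv2.contourArea(c)>amin],key=cv2.contourArea,reverse=True)
E
python3 - <<'E'
from h import *
t=cv2.imread('pics/top0.png');s=cv2.imread('pics/side0.png')
a=cv2.resize(t[145:260,130:310],None,fx=4,fy=4,interpolation=cv2.INTER_CUBIC)
b=cv2.resize(s[180:275,130:320],None,fx=4,fy=4,interpolation=cv2.INTER_CUBIC)
cv2.imwrite('pics/ta.png',a);cv2.imwrite('pics/sb.png',b)
for n,im in(('top',t),('side',s)):
    rgb=im[:,:,::-1].copy()
    for nm,lo,hi in(('or',(5,170,90),(15,255,255)),('ye',(24,120,120),(34,255,255))):
        for c in blobs(mask(rgb,lo,hi)):
            r=cv2.minAreaRect(c);M=cv2.moments(c);print(n,nm,cv2.contourArea(c),M['m10']/M['m00'],M['m01']/M['m00'],r,cv2.boxPoints(r).round(1).tolist())
E
```

```text
top or 464.5 207.8708288482239 197.5389307499103 ((207.51133728027344, 200.7396240234375), (16.37583351135254, 39.22381591796875), 2.4895527362823486) [[198.5, 220.0], [200.1999969482422, 180.8000030517578], [216.5, 181.5], [214.8000030517578, 220.6999969482422]]
top or 182.0 242.51831501831498 235.6172161172161 ((242.48233032226562, 235.76551818847656), (10.243926048278809, 20.22177505493164), 3.814074993133545) [[236.6999969482422, 245.5], [238.0, 225.3000030517578], [248.3000030517578, 226.0], [246.89999389648438, 246.1999969482422]]
top ye 23.0 208.31884057971013 160.7826086956522 ((208.5, 161.0), (6.0, 5.0), 90.0) [[206.0, 158.0], [211.0, 158.0], [211.0, 164.0], [206.0, 164.0]]
side or 853.0 225.373388042204 238.77706135209064 ((225.14002990722656, 236.98001098632812), (46.20000457763672, 23.000001907348633), 36.869895935058594) [[199.8000030517578, 232.3000030517578], [213.60000610351562, 213.89999389648438], [250.5, 241.60000610351562], [236.6999969482422, 260.0]]
side or 366.0 288.0582877959927 234.58879781420765 ((287.79864501953125, 233.35906982421875), (31.376583099365234, 14.746175765991211), 34.99202346801758) [[270.70001220703125, 230.39999389648438], [279.20001220703125, 218.3000030517578], [304.8999938964844, 236.3000030517578], [296.3999938964844, 248.39999389648438]]
side ye 17.0 188.41176470588235 200.91176470588235 ((188.5, 201.0), (4.0, 5.0), 90.0) [[186.0, 199.0], [191.0, 199.0], [191.0, 203.0], [186.0, 203.0]]
```

View pics/ta.png

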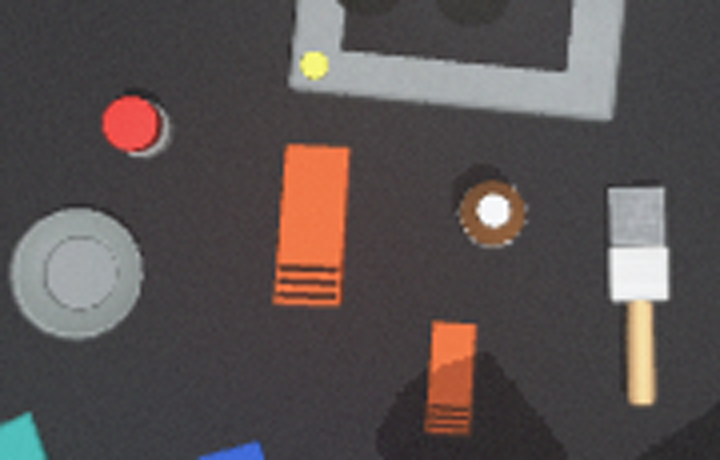

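View pics/sb.png

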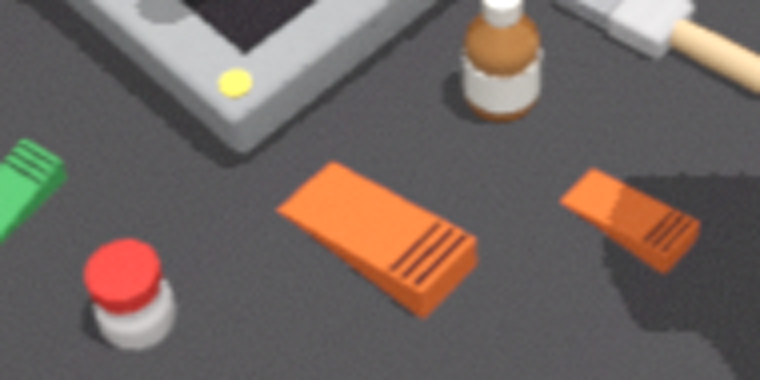

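Run:
```python
from h import *
im=cv2.imread('pics/top0.png')[:,:,::-1].copy()
m=mask(im,(5,170,60),(15,255,255)); m=cv2.morphologyEx(m,cv2.MORPH_CLOSE,np.ones((5,5)))
c=blobs(m)[0]; P=c.reshape(-1,2).astype(float)
print(cv2.minAreaRect(c))
# left/right edges fit
L=[];R=[]
for v in range(184,218):
    r=P[P[:,1]==v]; L.append((r[:,0].min()-.5,v)); R.append((r[:,0].max()+.5,v))
top=P[:,1].min()-.5; bot=P[:,1].max()+.5; print(top,bot)
l=np.polyfit([a[1] for a in L],[a[0] for a in L],1); r=np.polyfit([a[1] for a in R],[a[0] for a in R],1)
print(l,r)
ft=lambda v:[(np.polyval(l,v),v),(np.polyval(r,v),v)]
T=ray('top',ft(top+.4),.001); H=ray('top',ft(bot-.4),.0265)
print(T.round(4),H.round(4)); 
t=T.mean(0);h=H.mean(0);d=(t-h)[:2];print('len',np.linalg.norm(d),'yaw',np.degrees(np.arctan2(d[1],d[0])),'origin',((t+h)/2)[:2], 'w',np.linalg.norm(T[0]-T[1]),np.linalg.norm(H[0]-H[1]))
y=ray('top',[(208.32,160.78)],.0523)[0];y2=ray('side',[(188.41,200.91)],.0523)[0];print('dot',y,y2)
# side check of thin corners and heel
f=lambda p:[(( x+.5)/4-.5+130,(yy+.5)/4-.5+180) for x,yy in p]
print(ray('side',f([(277,210),(333,162)]),.001).round(4),ray('side',f([(424,288),(476,237)]),.0265).round(4))
# base: front edge top corners in the top crop
g=lambda p:[((x+.5)/4-.5+130,(yy+.5)/4-.5+145) for x,yy in p]
B=ray('top',g([(291,84),(612,119)]),[.0523,.062]);print(B.round(4),np.linalg.norm(B[0]-B[1])); e=B[1]-B[0];print('micro yaw from front edge',np.degrees(np.arctan2(e[0],-e[1])))
# grey base edge masks
j=ray('top',[(163.5,176)],.05);print('jar',j, 'bottle',ray('top',[(253,198)],.09),'dish',ray('top',[(149,213)],.01))
```

```text
((207.51133728027344, 200.7396240234375), (16.37583351135254, 39.22381591796875), 2.4895527362823486)
180.5 220.5
[-7.53246753e-02  2.14632009e+02] [-3.86554622e-02  2.23573950e+02]
[[0.6144 0.1255 0.001 ]
 [0.6149 0.0821 0.001 ]] [[0.5058 0.1284 0.0265]
 [0.5061 0.0825 0.0265]]
len 0.10872533394800152 yaw -0.858688250850076 origin [0.56029501 0.10461239] w 0.04340166013768407 0.04589599539888824
dot [0.66391141 0.10033457 0.0523    ] [0.66379859 0.10047795 0.0523    ]
[[0.6153 0.1255 0.001 ]
 [0.6133 0.0807 0.001 ]] [[0.5055 0.1248 0.0265]
 [0.504  0.0831 0.0265]]
[[ 0.6508  0.1159  0.0523]
 [ 0.6284 -0.097   0.062 ]] 0.21427095640350524
micro yaw from front edge -6.00249860792297
jar [[0.62229309 0.21849758 0.05      ]] bottle [[ 0.56418384 -0.01888727  0.09      ]] dish [[0.52400867 0.26484237 0.01      ]]
```

Candidates (top view): large orange at (208,200), small orange at (243,239). The small one is the decoy, since the wedge is the larger of its colour. The enlarged crops confirm it: the large one measures 109 × 44 mm, lies right before the yellow dot and has its ridges at the robot end. I'll move above and behind its heel, yawed towards the foot.

```bash
python3 -m inch '[{"x":0.3,"y":0.95,"az":-0.27,"jaw":214},{"x":0.3,"y":0.95,"az":-0.27,"jaw":214},{"x":0.3,"y":0.95,"az":-0.27,"jaw":214},{"x":0.3,"y":0.95,"az":-0.27,"jaw":214},{"x":0.3,"y":0.95,"az":-0.27,"jaw":214},{"x":0.3,"y":0.95,"az":-0.27,"jaw":214},{"x":0.3,"y":0.95,"az":-0.27,"jaw":214},{"x":0.3,"y":0.95,"az":-0.27,"jaw":214},{"x":0.3,"y":0.95,"az":-0.27,"jaw":214},{"x":0.3,"y":0.95,"az":-0.27,"jaw":214},{"x":0.3,"y":0.95,"az":-0.27,"jaw":214},{"x":0.3,"y":0.95,"az":-0.27,"jaw":214}]'
python3 - <<'E'
from h import *
s=sense();print(s['tcp_pos'],s['ee_rot'].round(3),s['gripper_width'])
E
```

```text
[ 0.25108023 -0.57176295  0.22158848] [[-0.916 -0.402 -0.001]
 [-0.402  0.916  0.002]
 [ 0.     0.002 -1.   ]] 1.0043704964733495$[0]: bad value
```

```bash
python3 -m inch '[{"x":0.3,"y":0.95,"z":0,"ax":0,"ay":0,"az":-0.27,"jaw":214}]'
```

```text
time_s: 0.22
tcp_pos: [0.2687, -0.516, 0.2197]
ee_rot: [[-0.936, -0.353, -0.002], [-0.353, 0.936, 0.003], [0.001, 0.003, -1.0]]
wrist_force: [1.1, 2.0, -0.8]
gripper_width: 0.951
```

```bash
python3 -m inch '[{"x":0.3,"y":0.95,"z":0,"ax":0,"ay":0,"az":-0.27,"jaw":214},{"x":0.3,"y":0.95,"z":0,"ax":0,"ay":0,"az":-0.27,"jaw":214},{"x":0.3,"y":0.95,"z":0,"ax":0,"ay":0,"az":-0.27,"jaw":214},{"x":0.3,"y":0.95,"z":0,"ax":0,"ay":0,"az":-0.27,"jaw":214},{"x":0.3,"y":0.95,"z":0,"ax":0,"ay":0,"az":-0.27,"jaw":214},{"x":0.3,"y":0.95,"z":0,"ax":0,"ay":0,"az":-0.27,"jaw":214},{"x":0.3,"y":0.95,"z":0,"ax":0,"ay":0,"az":-0.27,"jaw":214},{"x":0.3,"y":0.95,"z":0,"ax":0,"ay":0,"az":-0.27,"jaw":214},{"x":0.3,"y":0.95,"z":0,"ax":-0.2,"ay":0,"az":-0.27,"jaw":214},{"x":0.3,"y":0.95,"z":0,"ax":-0.3,"ay":0,"az":-0.27,"jaw":214},{"x":0.3,"y":0.95,"z":0,"ax":-0.3,"ay":0,"az":-0.27,"jaw":214}]'
```

```text
time_s: 1.6
tcp_pos: [0.4668, 0.131, 0.218]
ee_rot: [[-0.984, 0.178, -0.007], [0.177, 0.975, -0.135], [-0.018, -0.134, -0.991]]
wrist_force: [1.2, -0.4, 0.5]
gripper_width: 0.162
```

```bash
python3 -m inch '[{"x":0.03,"y":-0.2,"z":-0.8,"ax":0,"ay":0,"az":0,"jaw":214},{"x":0,"y":0,"z":-0.8,"ax":0,"ay":0,"az":0,"jaw":214},{"x":0,"y":0,"z":-0.8,"ax":0,"ay":0,"az":0,"jaw":214},{"x":0,"y":0,"z":-0.8,"ax":0,"ay":0,"az":0,"jaw":214},{"x":0,"y":0,"z":0,"ax":0,"ay":0,"az":0,"jaw":214}]'
python3 - <<'E'
from h import *
for n in('side','top'): cv2.imwrite(f'pics/{n}1.png',cv2.resize(capture(n)[:,:,::-1][130:300,120:320],None,fx=3,fy=3,interpolation=cv2.INTER_CUBIC))
E
```

```text
time_s: 2.22
tcp_pos: [0.4695, 0.1252, 0.0202]
ee_rot: [[-0.986, 0.168, -0.004], [0.167, 0.977, -0.135], [-0.019, -0.134, -0.991]]
wrist_force: [0.3, 0.8, -0.6]
gripper_width: 0.164
```

View pics/side1.png

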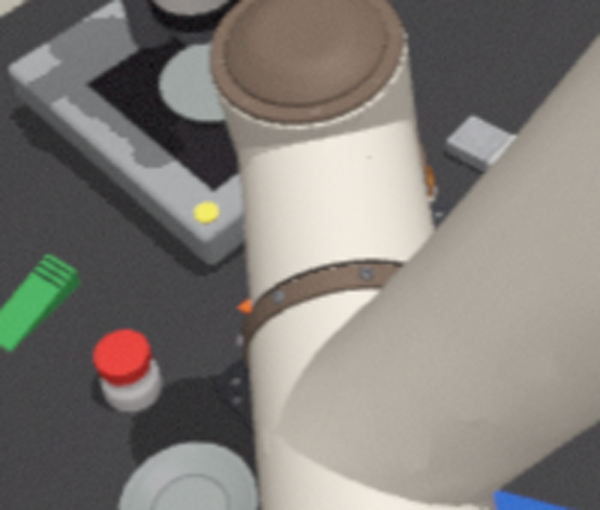

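View pics/top1.png

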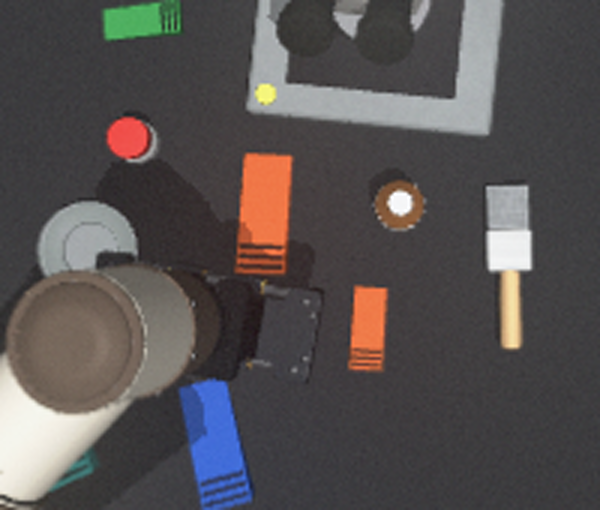

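The top view is clear: wedge at crop (265,215), gripper behind it, bottle well clear of the hand (crop (400,203)). I'll lower slightly and push until the heel lies flush.

```bash
python3 -m inch '[{"x":0,"y":-0.12,"z":-0.14,"ax":0,"ay":0,"az":0,"jaw":214},{"x":0.1,"y":-0.016,"z":0,"ax":0,"ay":0,"az":0,"jaw":214},{"x":0.1,"y":-0.016,"z":0,"ax":0,"ay":0,"az":0,"jaw":214},{"x":0.1,"y":-0.016,"z":0,"ax":0,"ay":0,"az":0,"jaw":214},{"x":0.1,"y":-0.016,"z":0,"ax":0,"ay":0,"az":0,"jaw":214},{"x":0.1,"y":-0.016,"z":0,"ax":0,"ay":0,"az":0,"jaw":214},{"x":0.1,"y":-0.016,"z":0,"ax":0,"ay":0,"az":0,"jaw":214},{"x":0.1,"y":-0.016,"z":0,"ax":0,"ay":0,"az":0,"jaw":214},{"x":0.1,"y":-0.016,"z":0,"ax":0,"ay":0,"az":0,"jaw":214}]'
cat > meas.py <<'E'
from h import *
import sys
k=sys.argv[1]
s=sense();print('t',s['time_s'],'tcp',s['tcp_pos'].round(4),'F',s['wrist_force'].round(1))
im=capture('top'); sd=capture('side')
cv2.imwrite(f'pics/top{k}.png',cv2.resize(im[:,:,::-1][130:270,120:300],None,fx=3.3,fy=3.3,interpolation=cv2.INTER_CUBIC))
cv2.imwrite(f'pics/side{k}.png',cv2.resize(sd[:,:,::-1][130:270,120:320],None,fx=3.3,fy=3.3,interpolation=cv2.INTER_CUBIC))
m=mask(im,(5,170,60),(15,255,255)); m=cv2.morphologyEx(m,cv2.MORPH_CLOSE,np.ones((5,5)))
P=[c for c in blobs(m) if cv2.moments(c)['m10']/cv2.moments(c)['m00']<230][0].reshape(-1,2).astype(float)
top,bot=P[:,1].min(),P[:,1].max(); V=np.arange(top+4,bot-3)
mid=[((P[P[:,1]==v][:,0].min()+P[P[:,1]==v][:,0].max())/2,v) for v in V]
# centreline height ramp: iterate using thin edge known/visible
tip=ray('top',[(mid[0][0],top-.2)],.001)[0]
z=np.zeros(len(mid))+.01
for _ in range(5):
    W=ray('top',mid,z); z=.001+.0255*np.clip((tip[0]-W[:,0])/.109,0,1)
a=np.polyfit(W[:,0],W[:,1],1); yaw=np.arctan(a[0]); tx=tip[0]; ty=np.polyval(a,tx)
print('rows',top,bot,'yaw',np.degrees(yaw),'tip',tx,ty,'y at foot x=.676:',np.polyval(a,.676))
for c in blobs(mask(im,(24,120,120),(34,255,255))):
    M=cv2.moments(c);print('dot px top',M['m10']/M['m00'],M['m01']/M['m00'])
for c in blobs(mask(sd,(24,120,120),(34,255,255)),8)[:1]:
    M=cv2.moments(c);print('dot px side',M['m10']/M['m00'],M['m01']/M['m00'])
E
python3 meas.py 2
```

```text
time_s: 3.45
tcp_pos: [0.527, 0.1135, 0.0203]
ee_rot: [[-0.986, 0.169, 0.013], [0.166, 0.978, -0.124], [-0.034, -0.12, -0.992]]
wrist_force: [-0.3, 0.9, 0.7]
gripper_width: 0.161
t 3.45 tcp [0.527  0.1135 0.0203] F [-0.3  0.9  0.7]
rows 170.0 202.0 yaw -5.406229503764966 tip 0.6459611004065698 0.0897607390821963 y at foot x=.676: 0.08691793184553313
dot px top 208.31884057971013 160.7826086956522
```

View pics/top2.png

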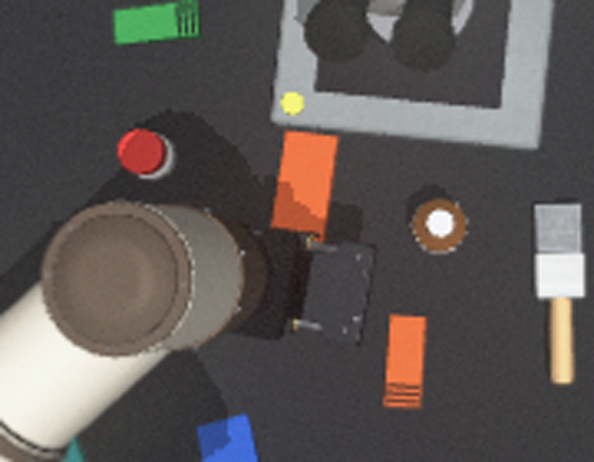

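Wedge at top crop (305,185), yaw about -6°, and its axis now runs through the foot. The fingers sit high (z 20 mm) and left of the axis. I'll back off, centre behind the heel, lower and match its yaw.

```bash
python3 -m inch '[{"x":-0.25,"y":0,"z":0,"ax":0,"ay":0,"az":0.35,"jaw":214},{"x":0,"y":-0.17,"z":-0.17,"ax":0,"ay":0,"az":0,"jaw":214},{"x":0,"y":0,"z":0,"ax":0,"ay":0,"az":0,"jaw":214}]'; python3 meas.py 3
```

```text
time_s: 3.92
tcp_pos: [0.513, 0.1032, 0.0095]
ee_rot: [[-0.994, 0.108, 0.023], [0.105, 0.987, -0.121], [-0.036, -0.118, -0.992]]
wrist_force: [0.0, 0.2, -0.7]
gripper_width: 0.16
t 3.925 tcp [0.513  0.1032 0.0095] F [ 0.   0.2 -0.7]
rows 169.0 205.0 yaw -5.845931663420013 tip 0.6487760395954351 0.08918759871145057 y at foot x=.676: 0.08640023835164266
dot px top 208.31884057971013 160.7826086956522
dot px side 188.22875816993462 200.5424836601307
```

```bash
python3 -m inch '[{"x":0.1,"y":-0.01,"z":0,"ax":0,"ay":0,"az":0,"jaw":214},{"x":0.1,"y":-0.01,"z":0,"ax":0,"ay":0,"az":0,"jaw":214},{"x":0.1,"y":-0.01,"z":0,"ax":0,"ay":0,"az":0,"jaw":214},{"x":0.1,"y":-0.01,"z":0,"ax":0,"ay":0,"az":0,"jaw":214},{"x":0.05,"y":-0.005,"z":0,"ax":0,"ay":0,"az":0,"jaw":214}]'; python3 meas.py 4
```

```text
time_s: 4.65
tcp_pos: [0.5439, 0.1017, 0.0105]
ee_rot: [[-0.994, 0.108, 0.026], [0.105, 0.987, -0.12], [-0.038, -0.117, -0.992]]
wrist_force: [-0.9, 0.2, 0.1]
gripper_width: 0.16
t 4.65 tcp [0.5439 0.1017 0.0105] F [-0.9  0.2  0.1]
rows 169.0 192.0 yaw -5.19525176249921 tip 0.6487760395954351 0.09044936798112477 y at foot x=.676: 0.0879740682804809
dot px top 208.28787878787878 160.88636363636363
```

View pics/top4.png

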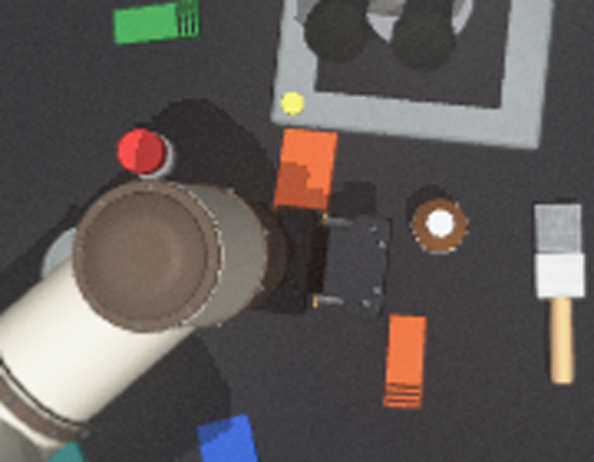

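View pics/side4.png

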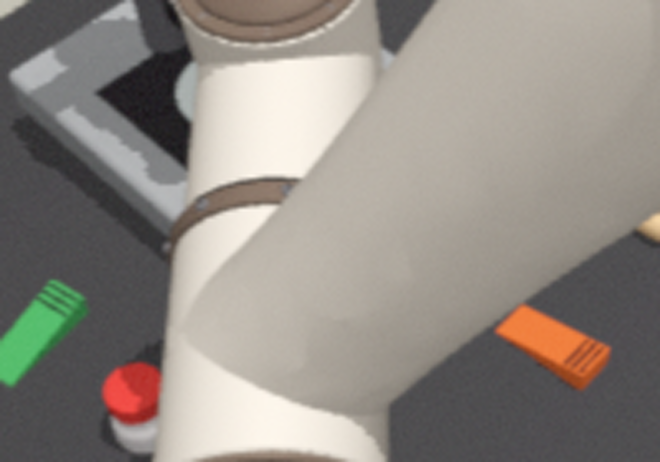

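```bash
python3 -m inch '[{"x":0.06,"y":-0.007,"z":0,"ax":0,"ay":0,"az":0,"jaw":214},{"x":0.06,"y":-0.007,"z":0,"ax":0,"ay":0,"az":0,"jaw":214},{"x":0.06,"y":-0.007,"z":0,"ax":0,"ay":0,"az":0,"jaw":214}]' | egrep 'tim|tcp|for'; python3 -m inch '[{"x":0.06,"y":-0.007,"z":0,"ax":0,"ay":0,"az":0,"jaw":214},{"x":0.06,"y":-0.007,"z":0,"ax":0,"ay":0,"az":0,"jaw":214},{"x":0.06,"y":-0.007,"z":0,"ax":0,"ay":0,"az":0,"jaw":214}]' | egrep 'tim|tcp|for' ; python3 meas.py 5
```

```text
time_s: 5.12
tcp_pos: [0.5519, 0.0992, 0.01]
wrist_force: [-5.2, 0.5, 2.5]
time_s: 5.5
tcp_pos: [0.562, 0.0973, 0.0098]
wrist_force: [-4.0, 0.2, 2.7]
t 5.5 tcp [0.562  0.0973 0.0098] F [-4.   0.2  2.7]
rows 169.0 185.0 yaw -3.0286079031155846 tip 0.6487901048887902 0.0889183709128111 y at foot x=.676: 0.08747873710521611
dot px top 208.5 160.5
```

```bash
python3 -m inch '[{"x":0.05,"y":-0.005,"z":0,"ax":0,"ay":0,"az":0,"jaw":214},{"x":0.05,"y":-0.005,"z":0,"ax":0,"ay":0,"az":0,"jaw":214},{"x":0.05,"y":-0.005,"z":0,"ax":0,"ay":0,"az":0,"jaw":214}]' | egrep 'tim|tcp|for|ee'; python3 meas.py 6;python3 - <<'E'
from h import *
print('level dot px',proj('top',[[.6662,.0969,.062],[.6639,.1003,.0523]]),proj('side',[[.6662,.0969,.062],[.6639,.1003,.0523]]))
E
```

```text
time_s: 5.98
tcp_pos: [0.572, 0.0963, 0.0097]
ee_rot: [[-0.994, 0.109, 0.018], [0.106, 0.987, -0.124], [-0.031, -0.121, -0.992]]
wrist_force: [-4.3, 0.3, 1.3]
t 5.975 tcp [0.572  0.0963 0.0097] F [-4.3  0.3  1.3]
rows 169.0 181.0 yaw -3.4958326186176625 tip 0.6487901048887902 0.08915823814345564 y at foot x=.676: 0.08749599615797606
dot px top 208.55284552845526 160.27642276422765
level dot px [[209.24129345 159.40567669]
 [208.33295746 160.78439541]] [[188.19153952 196.67087641]
 [188.43409652 200.84099479]]
```

View pics/top6.png

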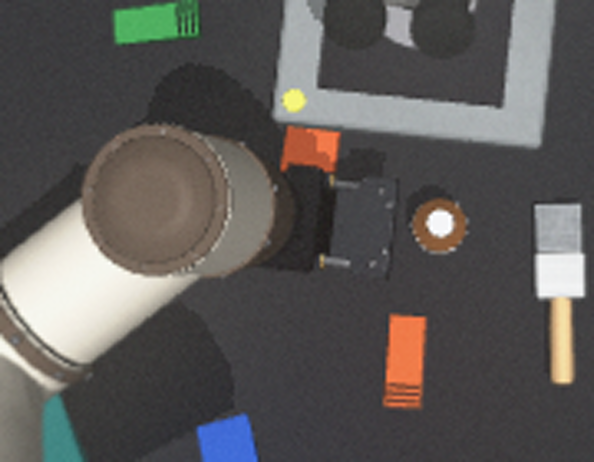

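```bash
python3 -m inch '[{"x":0.05,"y":-0.005,"z":0,"ax":0,"ay":0,"az":0,"jaw":214},{"x":0.05,"y":-0.005,"z":0,"ax":0,"ay":0,"az":0,"jaw":214}]' | egrep 'tim|tcp|for';python3 -m inch '[{"x":0.03,"y":-0.003,"z":0,"ax":0,"ay":0,"az":0,"jaw":214},{"x":0.03,"y":-0.003,"z":0,"ax":0,"ay":0,"az":0,"jaw":214}]' | egrep 'tim|tcp|for'; python3 meas.py 7
```

```text
time_s: 6.32
tcp_pos: [0.5786, 0.0957, 0.0096]
wrist_force: [-4.0, -0.7, 1.9]
time_s: 6.58
tcp_pos: [0.5827, 0.0954, 0.0096]
wrist_force: [-3.2, -0.0, 1.1]
t 6.575 tcp [0.5827 0.0954 0.0096] F [-3.2 -0.   1.1]Traceback (most recent call last):
  File "meas.py", line 13, in <module>
    tip=ray('top',[(mid[0][0],top-.2)],.001)[0]
                    ~~~^^^
IndexError: list index out of range
```

Orange barely visible now; going by force and the dot from here.

```bash
cat > m2.py <<'E'
from h import *
import sys
k=sys.argv[1]
im=capture('top'); cv2.imwrite(f'pics/top{k}.png',cv2.resize(im[:,:,::-1][50:270,120:300],None,fx=2.7,fy=2.7,interpolation=cv2.INTER_CUBIC))
h=cv2.cvtColor(im,cv2.COLOR_RGB2HSV).astype(float)
w=(h[150:170,200:218,1]-60).clip(0)*((h[150:170,200:218,0]>20)&(h[150:170,200:218,0]<36))
V,U=np.mgrid[150:170,200:218];print('dot top',(w*U).sum()/w.sum(),(w*V).sum()/w.sum(),'t',sense()['time_s'])
E
python3 m2.py 8; python3 -m inch '[{"x":0.03,"y":-0.003,"z":0,"ax":0,"ay":0,"az":0,"jaw":214}]' | egrep 'tim|tcp|for';python3 -m inch '[{"x":0.03,"y":-0.003,"z":0,"ax":0,"ay":0,"az":0,"jaw":214}]' | egrep 'tim|tcp|for'; python3 m2.py 9
```

```text
dot top 208.98774820447824 159.67807351077312 t 6.725
time_s: 6.85
tcp_pos: [0.5847, 0.0953, 0.0096]
wrist_force: [-3.9, 0.6, 1.1]
time_s: 6.98
tcp_pos: [0.5863, 0.095, 0.0096]
wrist_force: [-5.3, 1.8, 2.4]
dot top 208.9729501267963 159.48647506339813 t 7.025
```

```bash
python3 -m inch '[{"x":0.025,"y":-0.002,"z":0,"ax":0,"ay":0,"az":0,"jaw":214}]' | egrep 'tcp|for';python3 -m inch '[{"x":0.025,"y":-0.002,"z":0,"ax":0,"ay":0,"az":0,"jaw":214}]' | egrep 'tcp|for'; python3 m2.py 10
```

```text
tcp_pos: [0.5865, 0.0947, 0.0095]
wrist_force: [-8.6, 2.7, 4.8]
tcp_pos: [0.5866, 0.0945, 0.0093]
wrist_force: [-8.7, 2.6, 3.2]
dot top 208.97360703812316 159.48554671135315 t 7.325
```

```bash
python3 -m inch '[{"x":0.035,"y":-0.002,"z":0,"ax":0,"ay":0,"az":0,"jaw":214}]' | egrep 'tcp|for'; python3 m2.py 11
```

```text
tcp_pos: [0.5866, 0.0941, 0.0089]
wrist_force: [-9.3, 3.0, 4.2]
dot top 208.97639123102866 159.4827150084317 t 7.5
```

View pics/top11.png

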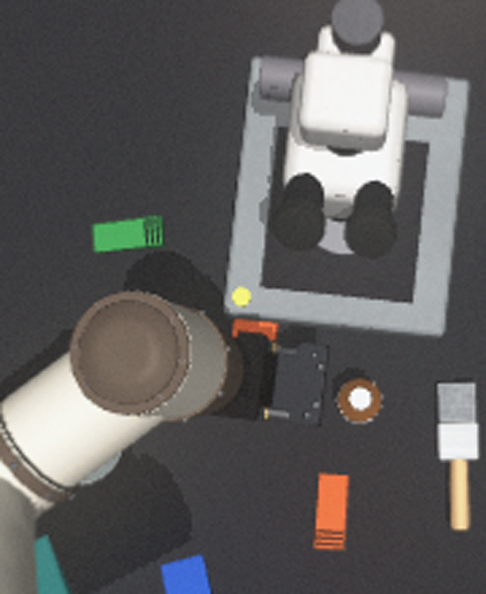

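Force rose from 4 N to about 9 N with no more travel: this looks like the jam. I'll back off and check the lean from both cameras.

```bash
python3 -m inch '[{"x":-0.3,"y":0.03,"z":0,"ax":0,"ay":0,"az":0,"jaw":214},{"x":-0.5,"y":0.05,"z":0,"ax":0,"ay":0,"az":0,"jaw":214},{"x":-0.3,"y":0.03,"z":0.8,"ax":0,"ay":0,"az":0,"jaw":214},{"x":-0.3,"y":0,"z":1,"ax":0,"ay":0,"az":0,"jaw":214},{"x":-0.5,"y":-0.9,"z":1,"ax":0,"ay":0,"az":0,"jaw":214},{"x":-0.5,"y":-1,"z":0.5,"ax":0,"ay":0,"az":0,"jaw":214},{"x":0,"y":-1,"z":0,"ax":0,"ay":0,"az":0,"jaw":214},{"x":0,"y":-1,"z":0,"ax":0,"ay":0,"az":0,"jaw":214},{"x":0,"y":-1,"z":0,"ax":0,"ay":0,"az":0,"jaw":214},{"x":0,"y":-1,"z":0,"ax":0,"ay":0,"az":0,"jaw":214},{"x":0,"y":0,"z":0,"ax":0,"ay":0,"az":0,"jaw":214}]'
cat > m3.py <<'E'
from h import *
import sys
from scipy.optimize import least_squares
k=sys.argv[1]; obs=[]
for n,(u0,u1,v0,v1) in(('top',(200,218,150,170)),('side',(178,200,188,210))):
    im=capture(n); cv2.imwrite(f'pics/{n}{k}.png',cv2.resize(im[:,:,::-1][130:290,110:310],None,fx=3.5,fy=3.5,interpolation=cv2.INTER_CUBIC))
    for tag,I in(('start',cv2.imread(f'pics/{n}0.png')[:,:,::-1].copy()),('now',im)):
        h=cv2.cvtColor(I,cv2.COLOR_RGB2HSV).astype(float)[v0:v1,u0:u1]
        w=(h[...,1]-60).clip(0)*((h[...,0]>20)&(h[...,0]<36)); V,U=np.mgrid[v0:v1,u0:u1]
        obs.append((n,tag,(w*U).sum()/w.sum(),(w*V).sum()/w.sum()))
for tag in('start','now'):
    o=[(n,np.array([u,v])) for n,t,u,v in obs if t==tag]
    r=least_squares(lambda X:np.concatenate([proj(n,X)[0]-p for n,p in o]),[.66,.1,.06])
    print(tag,o,'dot xyz',r.x.round(4),'res px',r.fun.round(2))
im=capture('top')
E
python3 m3.py 12
```

```text
time_s: 8.88
tcp_pos: [0.4699, -0.236, 0.2012]
ee_rot: [[-0.993, 0.1, 0.065], [0.092, 0.989, -0.119], [-0.076, -0.113, -0.991]]
wrist_force: [0.2, -0.9, 0.6]
gripper_width: 0.161
start [('top', array([208.13558632, 160.85057003])), ('side', array([188.31867253, 200.51979208]))] dot xyz [0.6635 0.1007 0.0541] res px [-0.01 -0.02  0.02  0.  ]
now [('top', array([208.97746244, 159.48831386])), ('side', array([188.20894341, 196.40641076]))] dot xyz [0.6656 0.0973 0.0637] res px [ 0.04  0.05 -0.05 -0.  ]
```

```bash
ls pics | tail -3
```

```text
top7.png
top8.png
top9.png
```

View pics/side12.png

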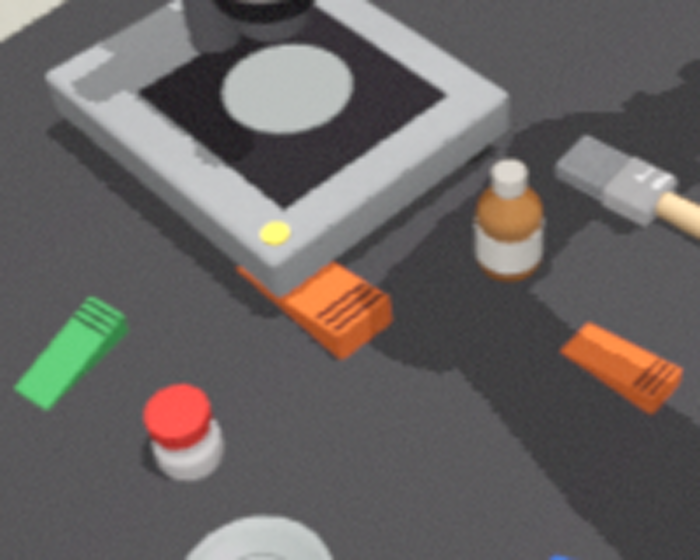

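View pics/top12.png

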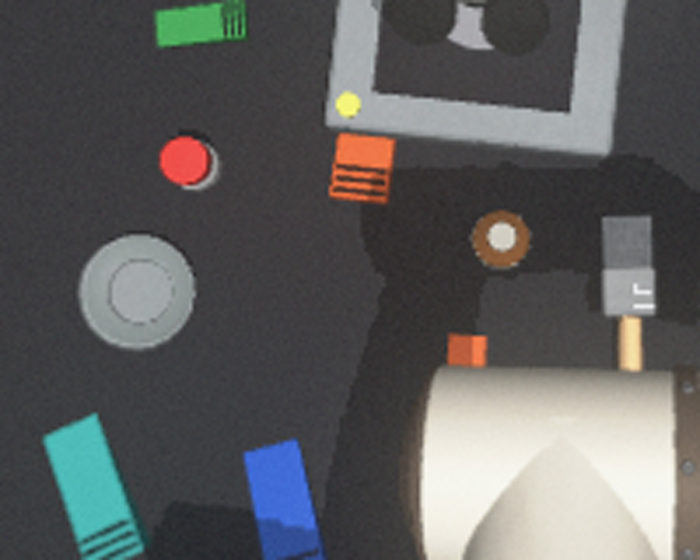

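Both views show the wedge under the foot and the neighbours where they were: bottle at top px (253,198), jar at (163,176). The yellow dot has risen 9.6 mm, against 9.65 mm expected at level, and its sideways shift (2.1, -3.4 mm) also matches. The robot is clear.

```bash
python3 -c "
from station import *
print(sense()['wrist_force']); finish_job()"
```

```text
[-0.00063602  0.57329429  0.09673429]
the job is handed in; nothing more can be done
```

I pushed the larger orange wedge along the bench under the short foot until it jammed, and by the camera measurements the microscope now stands level. I then took the hand away and handed the job in at about 9 s.

- **Push force:** it ran at 3–5 N while the foot was lifting. It then rose to about 9 N with no more travel. I took that as the jam and stopped, without pressing on towards the 15 N the task mentions.
- **Level:** across both cameras the yellow dot rose 9.6 mm, against 9.65 mm expected at level. It also shifted sideways by (2.1, -3.4) mm, against (2.3, -3.5) mm expected. Since the play was not tested directly, "can no longer rock" rests on this and the force rise.
- **Surroundings:** the bottle and jar are at the same pixels as at the start. The dish and brush look unmoved in the last picture, though I did not measure them. The wrist force is back near zero.

**Checks that failed or disagreed:**
- The first multi-row move was refused because each row needs all its keys.
- The first push ran with the fingertips about 8 mm too high and off-centre. I corrected this before the wedge reached the foot.
- The wedge yaw reading stopped being reliable once the base hid the thin edge.

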